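# Open the spray cup whose thread hand nobody knows

## Task

Take the cap with the upright paddle grip off its spray-gun cup. Nobody knows whether its quarter-turn thread opens clockwise or anticlockwise: feel for it by turning the cap one way and, if it stops at once, the other way until it comes up against its open stop, then lift it straight off. Finish still holding the cap in the gripper, upright and still, about 10 cm above where it sat; leave the plain cap shut and do not knock the other things about.

Things in the scene. Friction and masses are not known exactly. Their poses are not given: they have to be found in the camera images.
- paddle (a point): Centre of the upright paddle grip of the paddle cap, the cap to take off. The paddle is a grey bar 46 mm long (its x axis), 14 mm thick (y), 38 mm tall (z up): the point is 19 mm below its top and 19 mm above the flat top of the round cap it stands on. Pinch it across the 14 mm from above. Closed, its x lies along the stand's x within 0.05 rad and the point is 166 mm above the table.
- cap: The paddle cap, loose, 0.1 to 0.2 kg: round, grey plastic, 68 mm across, 28 mm tall without its paddle; origin at the centre of its underside, axes as the paddle's. Two lugs inside its skirt lock it to the neck, which reaches 22 mm up into it. It is found closed. It opens clockwise or anticlockwise (seen from above), differing between starts; nothing visible tells which.
- cap_top (a point): Centre of the paddle cap's flat top, 28 mm above its underside. Turned the wrong way from closed, the cap meets a hard stop within 0.2 rad; the right way it runs freely for 1 to 1.1 rad to a hard open stop, where it lifts straight off (free from 0.92 rad on; before that it rises only 2 mm). A twisting moment of 0.5 N m is plenty to feel a stop.
- plain_mid (a point): Centre (half-way up) of the plain cap, on the other cup: the same round grey cap, 68 mm across, 36 mm tall, with a slight dome and no paddle. It is loose but locked in the same way, and stays shut.
- stand: Dark steel base plate 190 x 310 x 12 mm, fixed to the table, z up, origin at the centre of its underside on the table. Two aluminium cups, 92 mm across and 105 mm tall to the shoulder, are clamped on it, 25 mm along +x and 78 mm either way along y from its origin, so 156 mm apart. The paddle cap may be on either cup.
- nozzle: Brass spray nozzle, 26 mm across, 40 high, standing on the stand's near edge, below the cups. Bystander; origin at its underside.
- nut: Steel ring nut, 34 mm across, 14 high, lying on the stand's near edge, below the cups. Bystander; origin at its underside.
- tape: Roll of paper tape lying flat, 100 mm across, 24 high, on the table round about. Bystander; origin at its underside.
- hammer: Hammer lying flat, on the table round about. Bystander; origin at its underside.
- bottle: Clear water bottle, 64 mm across, 200 high, on the table round about. Bystander; origin at its underside.
- carton: Small cardboard carton 90 x 130 x 70 mm, on the table round about. Bystander; origin at its underside.
- gun: Steel spray gun lying on its side, about 150 x 150 mm, 30 high, on the table round about. Bystander; origin at its underside.
- mug: White mug, 72 mm across, 85 high, on the table round about. Bystander; origin at its underside.
There are look-alikes about, which are no part of the job. Leave any purple or yellow look-alike of the cap alone.

How it is judged:
By the outcome, as a careful person would: the job done as asked, in the order asked, and still so for the second after the job is handed in, while the arm keeps its last pose, push and grip.
It also fails if it takes over 45 s, if anything falls off the work surface, if the arm or the gripper's body presses on something with over 40 N, if the wrist force passes 120 N, or if a joint passes its speed limit or range.

## Robot

A 6-joint arm with a two-finger parallel gripper is mounted at the origin on the work surface. World frame = base frame: x ahead of the robot, y to its left, z up, the work surface at z = 0. Lengths are in m, angles in degrees, forces in N, time in s.
With the tool pointing down it reaches from about 0.4 to 0.825 m from the base axis. Payload 7 kg.
Tool frame: the origin (TCP) lies midway between the tips of the shut fingers; the grasp point (between the pads) lies 19 mm behind it; z points along the fingers, y is the direction in which the jaws open and shut (so a half turn about z gives the same grasp; the last joint's range is limited). The gripper opens to 88 mm and grips with 3 to 60 N. Pads are 19 mm wide; open, the fingers measure 130 mm over their backs; the gripper's body (78 mm by 193 mm) begins 47 mm behind the grasp point.
Start: joints at [-53.91, 20.546, 0.682, 0, -70.136, -16.507], TCP at [0.226, -0.636, 0.227] pointing down, gripper open.
Joint ranges: [-176.03, 176.03], [-82.01, 121.73], [-58.28, 71.71], [-173.87, 95.51], [-174.79, -0.11], [-173.66, 173.66]. Speed limits (degrees/s): [136.94, 136.94, 172.46, 180, 180, 180].

## Interface

Orientations are given as [roll, pitch, yaw] about the fixed x, y, z axes, in that order (R = Rz(yaw) Ry(pitch) Rx(roll)).
In Python, from plant import sensors, viewer, r gives the robot as it stands. The module is installed in compiled form; this text tells all that it offers.
- The arm moves only by the shell command python3 -m handwheel 'ROWS' [OPENING] [FORCE]. ROWS is JSON, one flat list of numbers, 6 for each row, row after row: the shift along the world's x, y, z in cm, then the turn, a rotation vector about the world's x, y, z in rad. In form: [tx, ty, tz, wx, wy, wz, tx, ty, tz, wx, wy, wz, ...]. A call has 1 to 8 rows; each row is the pose to reach, as a shift and turn from the pose measured when the call began; what a row does not reach only later rows make up. A row lasts 1/10 s, in which the tool goes at most 50 mm and 8.59 degrees, less where a joint would pass 70% of its speed; a pose out of reach is approached as far as the arm can. A call with a gripper value outside its range is refused whole. OPENING is the closure in counts, from 0 (fully open) to 255 (shut), set as the call begins (- or left out, the last holds). The fingers move at their own pace and stop on an object; FORCE is the grip in N (left out, the last holds). Time passes only in rows, so rows that repeat a pose let the fingers close. It gives the time, the measured TCP pose, the force and the opening at its end, in the units of the state.
- sensors.get_state(): the state, without advancing time (a new reading comes with each control period).
- viewer.capture(name): name is "scene" or "top" or "wrist"; returns a dict with "img" (384x512x3 uint8, red, green, blue), "camera_matrix" (3x3 intrinsics, pixels), "camera_from_world" (4x4, takes a point from world to camera coordinates); the wrist camera has in their place "mount" (4x4, takes a point from camera to tool coordinates, whose origin is the TCP and whose axes are the flange's). Camera axes: x right, y down, z forward; pixel columns grow to the right and rows downward; lengths in m; the calibration is good to about 2 mm. A picture is of the moment at which its call begins: read the wrist's pose just before it. There is no depth.
- r.close_job(): hands the job in, once; it reports no verdict.
The state is a dict: "time_s": time; "joints": joint angles; "qd": joint speeds; "joint_torque": joint torques, N m; "tcp_pos": TCP position; "eef_rot": TCP orientation; "contact_force": force on the tool from outside, world axes, zero at the start; "moment": the same for the moment, N m; "gripper_width": finger opening in m.
Only numpy, scipy, OpenCV 4.12 (cv2) and the standard library are available. Lean on these libraries where they do the work, as an engineer would, in place of code of your own. Each camera call takes 0.05 s, during which the arm holds its last target.

## Working session

There is one attempt and no reset: what is moved stays moved. The work goes in short steps, Python scripts to look and compute and a shell command to move; the robot and the scene stay as the last step left them, time stands still between calls to the robot, and variables do not carry over. Pictures are saved under pics/ and viewed, and the job is handed in when it is done.

```bash
mkdir -p pics; cat > h.py <<'E'
import numpy as np, cv2
from plant import sensors, viewer, r
def snap(n,name):
    d=viewer.capture(n); cv2.imwrite(f'pics/{name}.png',d['img'][:,:,::-1]); np.savez(f'pics/{name}.npz',**{k:np.array(v) for k,v in d.items()}); return d
def crop(name,out,x0,y0,x1,y1,s):
    i=cv2.imread(f'pics/{name}.png')[y0:y1,x0:x1]; cv2.imwrite(f'pics/{out}.png',cv2.resize(i,None,fx=s,fy=s,interpolation=cv2.INTER_CUBIC))
def ray(name,u,v,z):
    d=np.load(f'pics/{name}.npz'); K=d['camera_matrix'];T=d['camera_from_world'];R=T[:3,:3];t=T[:3,3]
    c=-R.T@t; q=R.T@np.linalg.inv(K)@np.array([u,v,1.]); return c+q*(z-c[2])/q[2]
def proj(name,p):
    d=np.load(f'pics/{name}.npz'); q=d['camera_from_world']@np.append(p,1); w=d['camera_matrix']@q[:3]; return w[:2]/w[2]
E
python3 - <<'E'
from h import *
print(sensors.get_state())
snap('scene','s0');snap('top','t0')
E
```

```text
{'time_s': 0.0, 'joints': array([-5.39093750e+01,  2.05913194e+01,  6.34131161e-01, -2.04117528e-02,
       -7.01366853e+01, -1.65069138e+01]), 'qd': array([-0.10913728, -0.07436004,  0.0365179 , -0.05738864,  0.01779571,
        0.00152536]), 'joint_torque': array([-1.64651410e-03, -5.82718956e+01,  2.93042958e+01,  6.99677020e+00,
        6.79421137e-03, -1.34868901e-04]), 'tcp_pos': array([ 0.22605907, -0.6354971 ,  0.2256258 ]), 'eef_rot': array([ 1.79904543e+02, -8.27743606e-03, -1.60423233e+02]), 'contact_force': array([-0.12847   ,  0.2591062 ,  0.33794667]), 'moment': array([-0.00030491, -0.04602681,  0.00098068]), 'gripper_width': 0.08759323786905625}
```

View pics/s0.png

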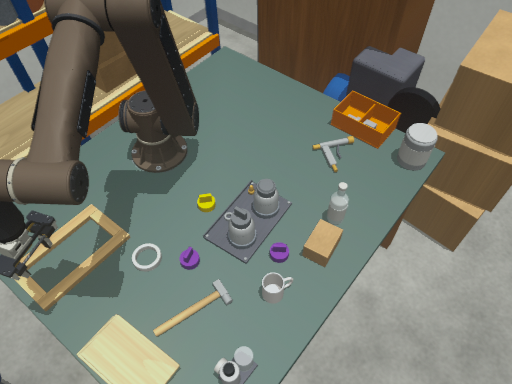

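View pics/t0.png

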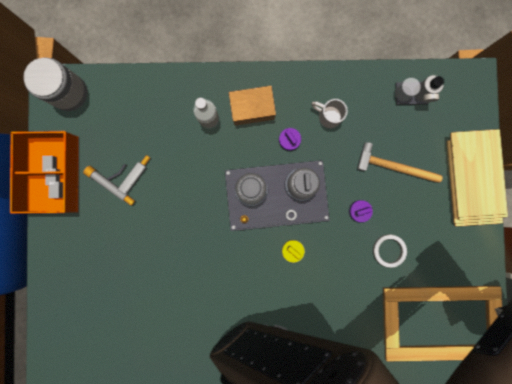

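Candidates for the paddle cap, by top-view pixel:
- Grey cap with a bar on the stand, (303,184).
- Plain grey cap on the stand, (251,190).
- Purple look-alikes, (290,139) and (361,211).
- Yellow look-alike, (293,251).
- Grey/white things on a small plate, (410,92).

By the description I choose (303,184). Next I check it in close crops.

```bash
python3 - <<'E'
from h import *
crop('t0','t0c',215,150,345,240,6)
crop('s0','s0c',200,170,300,265,6)
d=np.load('pics/t0.npz');T=d['camera_from_world'];print(-T[:3,:3].T@T[:3,3]);print(T)
E
```

```text
[0.4875142  0.03129525 1.28265133]
[[-0.01665057 -0.99984547  0.00563877  0.03217522]
 [-0.99887864  0.01638396 -0.04441883  0.54342865]
 [ 0.04431958 -0.00637205 -0.99899708  1.25995793]
 [ 0.          0.          0.          1.        ]]
```

View pics/t0c.png

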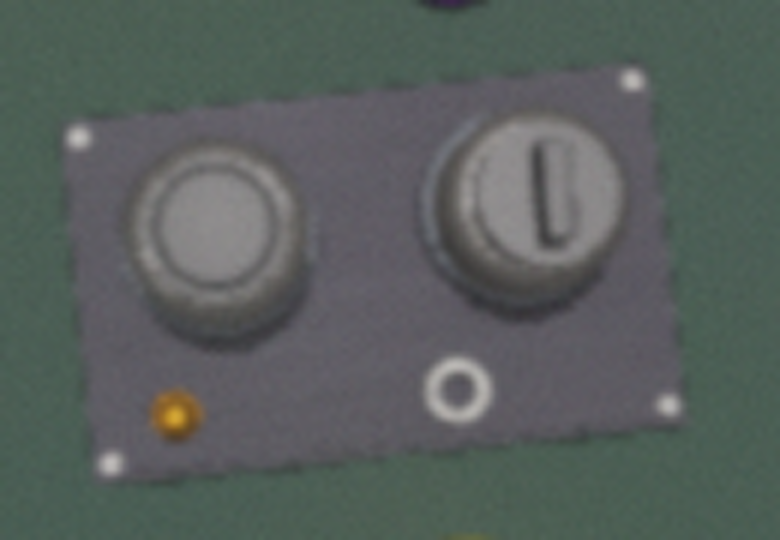

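View pics/s0c.png

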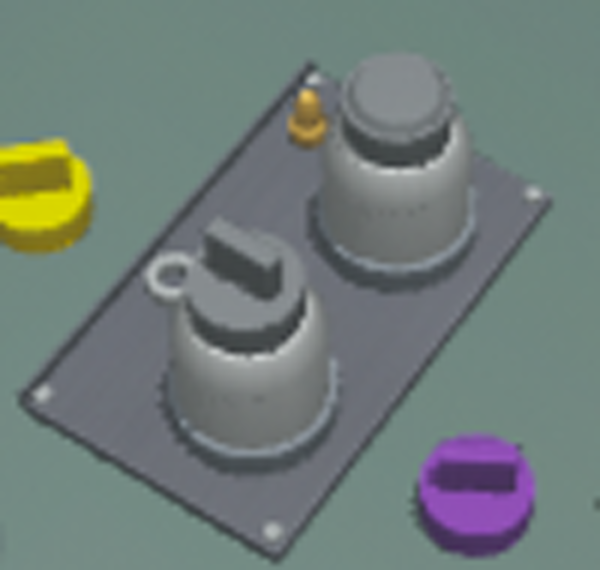

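The top crop shows the grey cap with its bar at about (308,182), clearly the described cap. The plain domed cap is at (251,188), the nut at (291,215) and the nozzle at (244,219).

```bash
python3 - <<'E'
from h import *
P=[]
for u,v in [(78,137),(632,80),(668,404),(110,463)]:
    p=ray('t0',215+u/6-.4,150+v/6-.4,.012);P.append(p[:2])
P=np.array(P);print(P.round(4)); c=P.mean(0)
a=(P[0]+P[1]-P[2]-P[3]); ang=np.arctan2(a[1],a[0]); b=P[0]+P[3]-P[1]-P[2]; ang2=np.arctan2(-b[0],b[1])
print('stand',c,np.degrees([ang,ang2]))
for g in [(ang+ang2)/2]:
    R=np.array([[np.cos(g),-np.sin(g)],[np.sin(g),np.cos(g)]])
    pp=c+R@[.025,-.078]; print('paddle by stand',pp,'plain',c+R@[.025,.078])
top=ray('t0',215+562/6-.4,150+190/6-.4,.185);print('top view paddle',top)
# scene: paddle top quad
for u,v in [(206,237),(222,219),(281,258),(270,272)]: print(ray('s0',200+u/6-.4,170+v/6-.4,.185))
for z in (.147,.166,.185):print(z,proj('s0',[*pp,z]),proj('t0',[*pp,z]))
E
```

```text
[[ 0.5953  0.1145]
 [ 0.6206 -0.1756]
 [ 0.4511 -0.1903]
 [ 0.4255  0.1002]]
stand [ 0.52313279 -0.03782491] [4.89793877 5.00876755]
paddle by stand [ 0.55477431 -0.11337499] plain [0.54130454 0.0420424 ]
top view paddle [ 0.55317312 -0.11466252  0.185     ]
[ 0.53935242 -0.12279245  0.185     ]
[ 0.53836694 -0.10816705  0.185     ]
[ 0.58047214 -0.10792895  0.185     ]
[ 0.58167682 -0.11870111  0.185     ]
0.147 [239.876758  216.1010514] [306.00897671 181.54310627]
0.166 [239.62201883 212.91227745] [306.87854733 181.1207179 ]
0.185 [239.36163417 209.65283428] [307.77811518 180.68375857]
```

```bash
python3 -m handwheel '[2.5,4,0.5,0,0,-0.03, 5,8,1,0,0,-0.06, 7.5,12,1.5,0,0,-0.09, 10,16,2,0,0,-0.12, 12.5,20,2.5,0,0,-0.15, 15,24,3,0,0,-0.18, 17.5,28,3.5,0,0,-0.21, 20,32,3.5,0,0,-0.25]' 0 40
```

```text
time_s: 0.9
tcp_pos: [0.4269, -0.3139, 0.2614]
eef_rot: [179.9, 0.0, -174.8]
contact_force: [1.2, 0.2, 0.4]
gripper_width: 0.0874
```

```bash
python3 -m handwheel '[2.5,4,0,0,0,0, 5,8,0,0,0,0, 7.5,12,0,0,0,0, 10,16,0,0,0,0, 12.7,20,0,0,0,0, 12.7,20,-1,0,0,0, 12.7,20,-1,0,0,0]'
python3 - <<'E'
from h import *
s=sensors.get_state();print(s['tcp_pos'],s['eef_rot'],s['joints'],s['moment'])
d=snap('wrist','w1');print(d['mount'],d['camera_matrix'])
E
```

```text
time_s: 1.6
tcp_pos: [0.5534, -0.1126, 0.2495]
eef_rot: [179.9, -0.1, -174.7]
contact_force: [-1.1, -0.6, -1.4]
gripper_width: 0.0878
[ 0.5533506  -0.11260478  0.24945208] [ 1.79913791e+02 -1.47712259e-01 -1.74701086e+02] [  8.28662237   9.46562454 -11.30479425  -0.10021527 -69.37262825
 -92.95239807] [-0.04309235  0.0441629  -0.02545058]
[[-7.86614294e-04 -9.51321294e-01 -3.08199897e-01  8.48312615e-02]
 [ 9.99998669e-01 -3.07743231e-04 -1.60237093e-03  2.10735969e-04]
 [ 1.42952316e-03 -3.08200747e-01  9.51320270e-01 -1.57255730e-01]
 [ 0.00000000e+00  0.00000000e+00  0.00000000e+00  1.00000000e+00]] [[345.78427672   0.         261.42827878]
 [  0.         345.78427672 189.68726714]
 [  0.           0.           1.        ]]
```

View pics/w1.png

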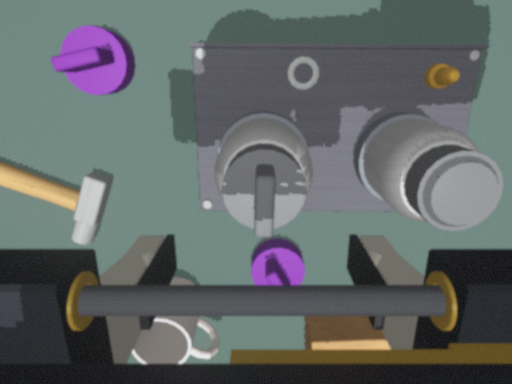

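The wrist view shows the paddle's top face running roughly vertically at about (264,165)–(264,235), the plain cap to the right at (465,190), and the ring nut and nozzle at the top. I'll enlarge it.

```bash
cat >> h.py <<'E'
from scipy.spatial.transform import Rotation as Ro
def wray(name,pos,eul,u,v,z):
    d=np.load(f'pics/{name}.npz');M=d['mount'];R=Ro.from_euler('xyz',eul,degrees=True).as_matrix()
    c=R@M[:3,3]+pos; q=R@M[:3,:3]@np.linalg.inv(d['camera_matrix'])@[u,v,1.]
    return c+q*(z-c[2])/q[2]
E
python3 - <<'E'
from h import *
p=np.array([ 0.5533506,-0.11260478,0.24945208]);e=[179.914,-.148,-174.70]
for u,v in [(200,54),(475,55),(207,205)]: print(wray('w1',p,e,u,v,.012))
crop('w1','w1c',205,110,325,250,4)
E
```

```text
[ 0.45038322 -0.18785591  0.012     ]
[0.42452268 0.10416225 0.012     ]
[ 0.62112442 -0.17294654  0.012     ]
```

View pics/w1c.png

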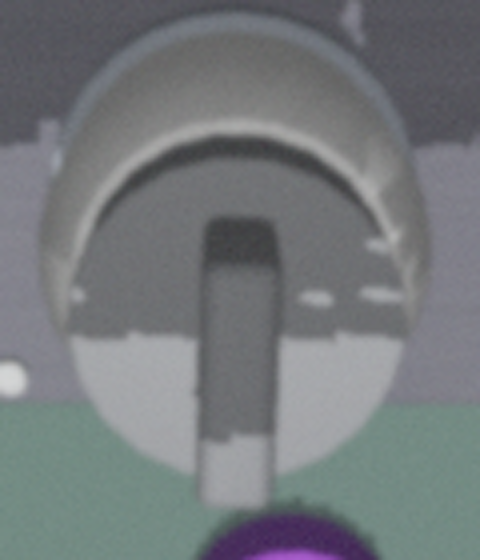

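```bash
python3 - <<'E'
from h import *
p=np.array([ 0.5533506,-0.11260478,0.24945208]);e=[179.914,-.148,-174.70]
C=[wray('w1',p,e,205+u/4-.4,110+v/4-.4,.185) for u,v in [(204,265),(277,265),(270,506),(199,508)]]
C=np.array(C)[:,:2];print(C,C.mean(0)); a=C[2]+C[3]-C[0]-C[1];print(np.degrees(np.arctan2(a[1],a[0])),np.hypot(*a)/2)
E
```

```text
[[ 0.5309764  -0.11863454]
 [ 0.52986422 -0.10653957]
 [ 0.57376003 -0.10325487]
 [ 0.57529021 -0.11567331]] [ 0.55247272 -0.11102557]
4.05023299487579 0.04421523759375665
```

```bash
python3 -m handwheel '[0,0,-3,0,0,0, 0,0,-6,0,0,0, 0,0,-8,0,0,0, 0,0,-9.3,0,0,0, 0,0,-9.8,0,0,0, 0,0,-9.8,0,0,0]' 0 40
python3 - <<'E'
from h import *
s=sensors.get_state();print(s['tcp_pos'],s['eef_rot'],s['moment'])
d=snap('wrist','w2')
E
```

```text
time_s: 2.25
tcp_pos: [0.5531, -0.1142, 0.1525]
eef_rot: [179.9, -0.1, -174.8]
contact_force: [0.2, 0.1, 0.1]
gripper_width: 0.088
[ 0.55309686 -0.11417734  0.15247813] [ 1.79949015e+02 -1.10206586e-01 -1.74806485e+02] [ 0.01443618  0.00179411 -0.00426605]
```

View pics/w2.png

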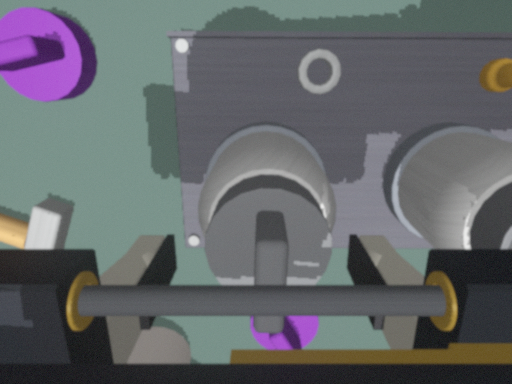

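The paddle is centred at about column 270 while the finger midpoint is near 261, so it sits about 3 mm toward +y. I'll shift and close.

```bash
python3 -m handwheel '[0,0.3,-0.2,0,0,0, 0,0.3,-0.2,0,0,0]' 0 40; python3 -m handwheel '[0,0,0,0,0,0, 0,0,0,0,0,0, 0,0,0,0,0,0, 0,0,0,0,0,0, 0,0,0,0,0,0, 0,0,0,0,0,0]' 200 40
python3 - <<'E'
from h import *
s=sensors.get_state();print(s['tcp_pos'],s['eef_rot'],s['moment'],s['gripper_width'])
E
```

```text
time_s: 2.5
tcp_pos: [0.5541, -0.1108, 0.1519]
eef_rot: [180.0, 0.0, -174.8]
contact_force: [0.2, 0.6, 0.6]
gripper_width: 0.0874
time_s: 3.1
tcp_pos: [0.554, -0.1108, 0.1519]
eef_rot: [180.0, 0.0, -174.8]
contact_force: [-0.2, 0.8, 0.6]
gripper_width: 0.0447
[ 0.55403496 -0.1108005   0.15191745] [ 1.79953493e+02  3.41025070e-02 -1.74781131e+02] [-0.01444374  0.00447473  0.00909536] 0.04473207567196213
```

```bash
python3 -m handwheel '[0,0,0,0,0,0, 0,0,0,0,0,0, 0,0,0,0,0,0, 0,0,0,0,0,0, 0,0,0,0,0,0, 0,0,0,0,0,0, 0,0,0,0,0,0]' 255 40
python3 - <<'E'
from h import *
s=sensors.get_state();print(s['tcp_pos'],s['eef_rot'],s['moment'],s['gripper_width'])
E
```

```text
time_s: 3.8
tcp_pos: [0.554, -0.1108, 0.1519]
eef_rot: [180.0, 0.0, -174.8]
contact_force: [0.7, -0.6, -0.1]
gripper_width: 0.0141
[ 0.55400099 -0.11077416  0.15188982] [ 1.79950028e+02  3.12021937e-02 -1.74782299e+02] [ 0.06317186  0.03415297 -0.01795557] 0.01408227300428523
```

Gripped at 14 mm with almost no side load. Now I feel for the thread, anticlockwise first.

```bash
python3 -m handwheel '[0,0,0,0,0,0.04, 0,0,0,0,0,0.08, 0,0,0,0,0,0.12, 0,0,0,0,0,0.12]'
python3 - <<'E'
from h import *
s=sensors.get_state();print(s['tcp_pos'],s['eef_rot'],s['moment'],s['contact_force'],s['gripper_width'])
E
```

```text
time_s: 4.2
tcp_pos: [0.5538, -0.1108, 0.1519]
eef_rot: [179.9, 0.0, -167.9]
contact_force: [-0.7, -0.7, 0.4]
gripper_width: 0.0137
[ 0.5538289  -0.11083692  0.15188249] [ 1.79946006e+02  1.65409635e-02 -1.67892877e+02] [ 0.07667201  0.3267311  -0.14300658] [-0.66362296 -0.73342338  0.39454142] 0.013669442242304854
```

```bash
python3 -m handwheel '[0,0,0,0,0,0.03, 0,0,0,0,0,0.06, 0,0,0,0,0,0.06]'
python3 - <<'E'
from h import *
s=sensors.get_state();print(s['tcp_pos'],s['eef_rot'],s['moment'],s['contact_force'],s['gripper_width'])
E
```

```text
time_s: 4.5
tcp_pos: [0.5538, -0.1109, 0.1519]
eef_rot: [179.9, 0.0, -164.6]
contact_force: [-0.1, 1.2, 1.2]
gripper_width: 0.0142
[ 0.55379735 -0.11085694  0.15190997] [ 1.79932368e+02  2.59621879e-02 -1.64562681e+02] [ 0.02670542  0.16131158 -0.79493021] [-0.08532504  1.23832269  1.16073097] 0.014168111981281598
```

Stop felt: −0.79 N m at about 0.15 rad anticlockwise. So it opens clockwise. I reverse.

```bash
python3 -m handwheel '[0,0,0,0,0,-0.08, 0,0,0,0,0,-0.18, 0,0,0,0,0,-0.26, 0,0,0,0,0,-0.34, 0,0,0,0,0,-0.42, 0,0,0,0,0,-0.5, 0,0,0,0,0,-0.5]'
python3 - <<'E'
from h import *
s=sensors.get_state();print(s['tcp_pos'],s['eef_rot'],s['moment'],s['contact_force'],s['gripper_width'],s['joints'])
E
```

```text
time_s: 5.2
tcp_pos: [0.5539, -0.1108, 0.1519]
eef_rot: [179.9, 0.0, 166.7]
contact_force: [-0.0, -0.6, -0.0]
gripper_width: 0.0139
[ 0.55393683 -0.11083441  0.15191293] [1.79936633e+02 3.65240061e-02 1.66670726e+02] [-0.03762862 -0.02825489  0.01026806] [-0.03122185 -0.58570731 -0.02195482] 0.013893673510034475 [ 8.50079148e+00  1.37289691e+01 -1.93612642e+01 -5.40343666e-02
 -5.68523102e+01 -1.11800522e+02]
```

```bash
python3 -m handwheel '[0,0,0,0,0,-0.09, 0,0,0,0,0,-0.18, 0,0,0,0,0,-0.27, 0,0,0,0,0,-0.36, 0,0,0,0,0,-0.45, 0,0,0,0,0,-0.54, 0,0,0,0,0,-0.6, 0,0,0,0,0,-0.6]'
python3 - <<'E'
from h import *
s=sensors.get_state();print(s['tcp_pos'],s['eef_rot'],s['moment'],s['contact_force'],s['gripper_width'],s['joints'])
E
```

```text
time_s: 6.0
tcp_pos: [0.5539, -0.1108, 0.1519]
eef_rot: [179.9, 0.0, 132.3]
contact_force: [0.7, 0.2, -0.3]
gripper_width: 0.0135
[ 0.55393082 -0.11083927  0.15188099] [1.79941716e+02 3.65620003e-02 1.32334231e+02] [-0.1212723  -0.05794346 -0.0035058 ] [ 0.66198285  0.16002858 -0.30943588] 0.013516574757826487 [ 8.53110871e+00  1.37152865e+01 -1.94060317e+01 -2.44315509e-03
 -5.68099094e+01 -1.46195523e+02]
```

```bash
python3 -m handwheel '[0,0,0,0,0,-0.04, 0,0,0,0,0,-0.08, 0,0,0,0,0,-0.12, 0,0,0,0,0,-0.12]'
python3 - <<'E'
from h import *
s=sensors.get_state();print(s['tcp_pos'],s['eef_rot'],s['moment'],s['contact_force'],s['gripper_width'])
E
```

```text
time_s: 6.4
tcp_pos: [0.5542, -0.1108, 0.1519]
eef_rot: [179.9, 0.0, 125.6]
contact_force: [0.3, 1.4, -1.1]
gripper_width: 0.0136
[ 0.55415157 -0.11076242  0.15192343] [1.79920088e+02 4.63156565e-02 1.25583897e+02] [-0.04442692 -0.31280665  0.02332598] [ 0.28290943  1.42076289 -1.13492361] 0.013598780053196194
```

```bash
python3 -m handwheel '[0,0,0,0,0,-0.03, 0,0,0,0,0,-0.05, 0,0,0,0,0,-0.05]'
python3 - <<'E'
from h import *
s=sensors.get_state();print(s['tcp_pos'],s['eef_rot'],s['moment'],s['contact_force'],s['gripper_width'])
E
```

```text
time_s: 6.7
tcp_pos: [0.5543, -0.1107, 0.1519]
eef_rot: [179.9, 0.1, 122.8]
contact_force: [1.9, 1.0, -1.0]
gripper_width: 0.0138
[ 0.55433353 -0.11071944  0.15191816] [1.79912393e+02 6.11130530e-02 1.22757098e+02] [-0.07460655 -0.5352634   0.59005949] [ 1.90617275  0.9677704  -0.96908324] 0.01379176337114072
```

Open stop felt at +0.59 N m, about 1.09 rad clockwise from closed. I relax slightly and start to lift.

```bash
python3 -m handwheel '[0,0,0,0,0,0.04, 0,0,0.2,0,0,0.04, 0,0,0.5,0,0,0.04, 0,0,0.8,0,0,0.04, 0,0,0.8,0,0,0.04]'
python3 - <<'E'
from h import *
s=sensors.get_state();print(s['tcp_pos'],s['eef_rot'],s['moment'],s['contact_force'],s['gripper_width'])
E
```

```text
time_s: 7.2
tcp_pos: [0.5543, -0.1108, 0.1604]
eef_rot: [179.9, 0.1, 125.0]
contact_force: [0.8, 0.6, -0.7]
gripper_width: 0.0136
[ 0.55432669 -0.11075025  0.16041689] [1.79903596e+02 6.96373187e-02 1.25029253e+02] [ 0.03317084 -0.16122412  0.06010993] [ 0.77426228  0.61944154 -0.67091811] 0.013611982499317582
```

Free to rise. I'll lift to 10 cm above the start (TCP z ≈ 0.252).

```bash
python3 -m handwheel '[0,0,1,0,0,0, 0,0,2.2,0,0,0, 0,0,3.6,0,0,0, 0,0,5.2,0,0,0, 0,0,6.8,0,0,0, 0,0,8.2,0,0,0, 0,0,9.1,0,0,0, 0,0,9.1,0,0,0]'
python3 -m handwheel '[0,0,0,0,0,0, 0,0,0,0,0,0, 0,0,0,0,0,0, 0,0,0,0,0,0]'
python3 - <<'E'
from h import *
s=sensors.get_state();print(s['tcp_pos'],s['eef_rot'],s['moment'],s['contact_force'],s['gripper_width'],s['qd'])
snap('scene','s3');snap('top','t3');snap('wrist','w3');crop('s3','s3c',180,120,320,270,4)
E
```

```text
time_s: 8.0
tcp_pos: [0.5548, -0.1109, 0.2534]
eef_rot: [179.8, 0.2, 125.0]
contact_force: [0.5, 0.7, -1.9]
gripper_width: 0.0138
time_s: 8.4
tcp_pos: [0.5546, -0.1109, 0.2528]
eef_rot: [179.8, 0.1, 125.0]
contact_force: [0.1, -0.6, -1.6]
gripper_width: 0.0139
[ 0.55458168 -0.11088374  0.25282933] [1.79828906e+02 1.24791444e-01 1.25018913e+02] [-0.08651049  0.06562261 -0.04523871] [ 0.14816484 -0.5689322  -1.63002779] 0.01388722520161948 [ 0.01619944 -0.00606664  0.1552626   0.00601361 -0.00185126  0.03862501]
```

View pics/s3c.png

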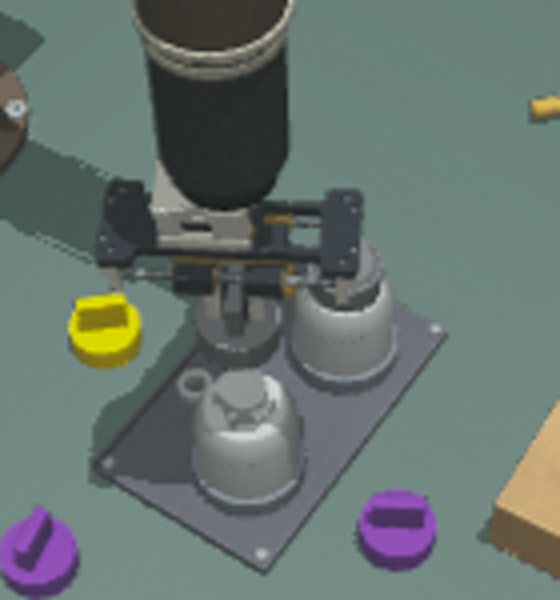

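View pics/t3.png

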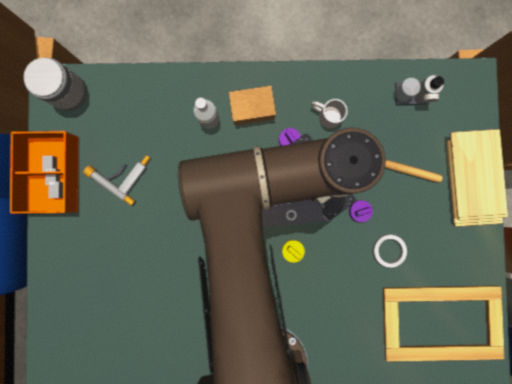

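View pics/w3.png

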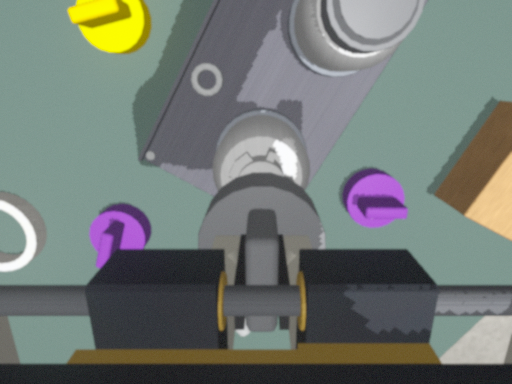

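The scene crop shows the cap hanging upright in the gripper at crop (238,320), with the bare neck of its cup below at (243,400) and the plain cap still on at (350,270). In the wrist view the cap sits level at about (262,225) and the neck shows at (262,160). The bystanders I can see have not moved. I hand in.

```bash
python3 - <<'E'
from h import *
s=sensors.get_state();print(s['tcp_pos'],s['qd'].round(2),s['gripper_width'],s['time_s'])
r.close_job()
E
```

```text
[ 0.55474588 -0.11087345  0.25309223] [ 0.04 -0.18  0.07 -0.08  0.03  0.04] 0.014086775398276165 8.55
the job is handed in; nothing more can be done
```

The paddle cap is off its cup and still held in the gripper, about 10 cm above where it sat. I handed the job in at 8.55 s.

- **Finding the thread:** Anticlockwise it hit a hard stop at about 0.15 rad (−0.79 N m). Clockwise it ran freely to the open stop at about 1.09 rad (+0.59 N m). I backed off 0.04 rad and lifted it straight up.
- **Last checks:** The grip is 14 mm wide and the tool is within about 0.2° of vertical. The arm is still, apart from sensor noise. The force reading changed by about 1.6 N, which fits the cap's weight. The pictures show the bare neck below, the plain cap still on its cup, and the bystanders I could see not moved.
- **What disagreed:** Before the grasp, the camera views differed by about 2–3 mm on the paddle's sideways position. I used the close wrist view, and the grip closed with almost no side load.
- **What I couldn't see:** In the last top view the arm hid the stand's cups, the nozzle and the hammer's head. I judged the cups from the other two views. I did not see the nozzle again after the grasp.

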